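# Feel which way the sliding lid goes, open the box and fetch the sanding block

### The job

Slide the lid of the wooden box fully open to uncover the well in the middle, then lift out the sanding block and set it down flat (do not drop it) in the middle of the board, leaving the lid open in its tracks. The lid slides along the box one way only: a stop hidden in the tracks blocks the other way and nothing outside shows which, so feel for it with a light push and do not force it. Leave the tape measure and the round tin where they are.

Things in the scene. Friction and masses are not known exactly. Their poses are not given: they have to be found in the camera images.
- sander_box: Low light-wood box fixed to the table, 336 mm long (x) x 162 mm wide (y) x 74 mm high; origin at the centre of its underside, z up. Well in the middle, a deck at each end, end walls 8 mm thick. Tracks run along x under lips that cover 62 to 73 mm from the centre in y, tops 74 mm high; open between them. The lid slides in the tracks and cannot be lifted out.
- well_floor (a point): Centre of the floor of the well in the box, 6 mm above the box's underside. The well is 96 mm along the box's x and 128 mm along its y, open at the top except for the lid.
- deck_pos (a point): Middle of the top of the flat deck on the box's +x side, 104 mm from the box's centre and 56 mm above its underside. The lid slides onto one of the two decks until it meets the end wall, 106 mm from its centred place. Only ONE side is free, drawn anew each time; towards the other a hidden stop blocks the lid after 2 to 7 mm.
- deck_neg (a point): The same on the box's -x side.
- lid: Loose sliding lid of dark wood, 0.35 kg (varies), over the well at the start. Plate 108 mm (x, along the slide) x 142 (y) x 8 mm, with a raised panel 92 (x) x 104 (y) x 14 mm on its middle: too wide to grasp, push it. Origin at the centre of the plate's underside, 56 mm above the box's underside; axes as the box's. Play about 2 mm in the tracks; slides with 1 to 7 N, more if pressed down.
- panel_end_pos (a point): Centre of the end face of the lid's raised panel on its +x side (46 mm from the lid's centre, 15 mm above its underside): push here towards -x. The face is 14 mm high, between the plate's top (64 mm above the box's underside) and the panel's top (78 mm).
- panel_end_neg (a point): The same face on the lid's -x side: push here towards +x.
- sanding_block: Brown wooden sanding block lying in the well, covered by the lid at the start; origin at the centre of its underside, y along its length. Body 64 mm (x) x 112 mm (y) x 32 mm high; on top a grip rail 30 mm (x) x 100 mm (y) x 12 mm, so 44 mm high in all. Grasp the rail across x. 0.12 kg (varies). Its y axis lies along the box's y axis to within 4 degrees.
- board: Loose flat wooden offcut lying on the table, 130 mm (x) x 200 mm (y) x 18 mm thick, with two corners cut off; origin at the centre of its underside, z up.
- tape_measure: Yellow tape measure standing on the table, 36 x 93 x 64 mm; bystander; origin at its underside.
- wax_tin: Round tin with a pale yellow lid, diameter 72 mm, 26 mm high; bystander; origin at the centre of its underside.

How it is judged:
By the outcome, as a careful person would: the job done as asked, in the order asked, and still so for the second after the job is handed in, with the robot touching nothing.
It also fails if it takes over 58 s, if anything falls off the work surface, if the arm or the gripper's body presses on something with over 40 N, if the wrist force passes 120 N, or if a joint passes its speed limit or range.

### The arm

A 6-joint arm with a two-finger parallel gripper is mounted at the origin on a cart in front of the work surface, level with it; the furniture and walls round the work are solid. World frame = base frame: x ahead of the robot, y to its left, z up, the work surface at z = 0. Lengths are in mm, angles in degrees, forces in N, time in s.
With the tool pointing down it reaches from about 350 to 850 mm from the base axis. Payload 8.1 kg.
Tool frame: the origin (TCP) lies between the finger pads; the fingertips stand 11 mm ahead of it and the grasp point (between the pads) lies 8 mm behind it; z points along the fingers, y is the line along which they close (so a half turn about z gives the same grasp; the last joint's range is limited). The gripper opens to 85 mm and grips with 20 to 120 N. Pads are 22 mm wide; open, the fingers measure 114 mm over their backs; the gripper's body (76 mm by 85 mm) begins 54 mm behind the grasp point. The pads swing forward as they close: fully open they stand 13 mm farther back than shut.
Start: joints at [69.19, 7.471, 85.268, -0, 87.261, -4.893], TCP at [164.522, 577.008, 242.292] pointing down, gripper open.
Joint ranges: [-169.43, 169.43], [-51.17, 129.36], [1.28, 143.12], [-76.62, 256.62], [0, 156.53], [-152.29, 152.29]. Speed limits (degrees/s): [136.94, 136.94, 159.86, 180, 180, 180].

### API

Orientations are given as [roll, pitch, yaw] about the fixed x, y, z axes, in that order (R = Rz(yaw) Ry(pitch) Rx(roll)).
In Python, from bench import r, snapshot, get_calibration gives the robot as it stands.
- The arm moves only by the tool step_arm, never from a script. Its argument "rows" is a list of rows, each a list of 2 entries, a list of its own where there are three numbers: the shift along the tool's x, y, z in mm, then the turn about the tool's z in degrees. In form: [[[tx, ty, tz], yaw], ...]. A call has 1 to 12 rows; each row is the pose to reach, as a shift and turn from the pose commanded when the call began, along the tool's axes at that moment; what a row does not reach only later rows make up. A row lasts 1/10 s, in which the tool goes at most 50 mm and 8.59 degrees, less where a joint would pass 70% of its speed; a pose out of reach is approached as far as the arm can. A call with a gripper value outside its range is refused whole. "fingers" is the opening, from 0 (shut) to 1 (fully open), set as the call begins (left out, the last holds). The fingers move at their own pace and stop on an object; "squeeze" is the grip in N (left out, the last holds). Time passes only in rows, so rows that repeat a pose let the fingers close. It gives the time, the measured TCP pose, the force, the opening and the grip force at its end, in the units of the state.
- r.sense(): the state, without advancing time (a new reading comes with each control period).
- snapshot(name): name is "scene" or "top" or "wrist"; returns the picture (384x512x3 uint8, blue, green, red); there is no depth.
- get_calibration(name): a dict with "fovy" (degrees; the focal length in pixels is half the picture's height over the tangent of half this angle, whatever the lens; pixels are square), "cx", "cy" (the principal point, pixels), "dist" ([k1, k2, p1, p2, k3] as OpenCV has them; the pictures are not rectified), "eye" and "orientation" of the camera in the world. Camera axes: x right, y up, looking along -z (the intrinsics and any distortion apply to the point x, -y, -z); pixel columns grow to the right and rows downward; lengths in mm; the calibration is good to about 2 mm. A picture is of the moment at which its call begins: read the wrist's pose just before it. get_calibration takes no time and is no camera call; for the wrist camera it gives the pose at the moment of the call.
- r.hand_in(): hands the job in; it is judged then, once.
The state is a dict: "time": time; "joint_pos": joint angles; "qd": joint speeds; "joint_efforts": joint torques, N m; "tool_pos": TCP position; "tcp_rot": TCP orientation; "ft_force": force on the tool from outside, world axes, zero at the start; "wrist_torque": the same for the moment, N m; "finger_gap": finger opening in mm; "grip_force": force on a finger pad.
Only numpy, scipy, OpenCV 4.12 (cv2) and the standard library are available. Lean on these libraries where they do the work, as an engineer would, in place of code of your own. Each camera call takes 0.05 s, during which the arm holds its last target. There are 200 camera calls.

## Working session

There is one attempt and no reset: what is moved stays moved. The work goes in short steps, Python scripts to look and compute and a tool call to move; the robot and the scene stay as the last step left them, time stands still between calls to the robot, and variables do not carry over. Pictures are saved under pics/ and viewed, at most 10 in all, crops included, and the job is handed in when it is done.

Besides the shell and the picture viewer there is one more tool, called after "Call:" by a JSON object that holds its "fn" and its "kwargs". step_arm: Moves the arm, as the interface text tells. Its arguments: {"type":"object","properties":{"rows":{"type":"array"},"fingers":{"type":"number"},"squeeze":{"type":"number"}},"required":["rows"]}

```bash
mkdir -p pics; ls; python3 - <<'E'
from bench import r, snapshot, get_calibration
import cv2,numpy as np
s=r.sense(); print(s['time'],s['tool_pos'],s['tcp_rot'],s['finger_gap'])
a=snapshot("top"); b=snapshot("scene")
for n in("top","scene"):print(get_calibration(n))
cv2.imwrite("pics/top.png",a); cv2.imwrite("pics/scene.png",b)
E
```

```text
pics
0.0 [164.35118922 576.51363129 241.23294873] [-1.79894655e+02 -8.02721534e-03  1.64079610e+02] 85.55972028991064
{'fovy': 42.87710148779304, 'cx': 258.45034972936213, 'cy': 183.06335281550218, 'dist': array([-0.05510522,  0.        ,  0.        ,  0.        ,  0.        ]), 'eye': array([ 390.36786532,   -7.18248059, 1126.89091395]), 'orientation': array([ 10.82596241,  -0.65751438, -88.72217335])}
{'fovy': 49.14320163155472, 'cx': 255.16642902787845, 'cy': 190.85464399879518, 'dist': array([0.05179568, 0.        , 0.        , 0.        , 0.        ]), 'eye': array([208.34642255, 512.06163582, 668.38786394]), 'orientation': array([ 4.77409618e+01,  2.22687620e-02, -1.47368766e+02])}
```

View pics/top.png

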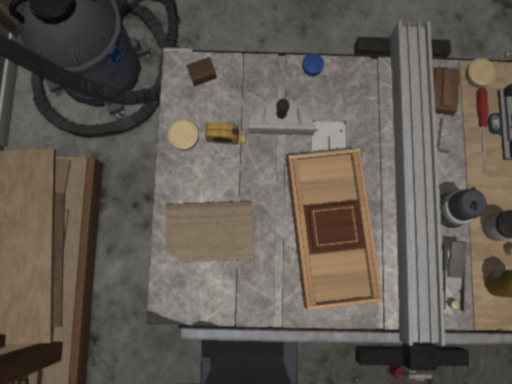

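View pics/scene.png

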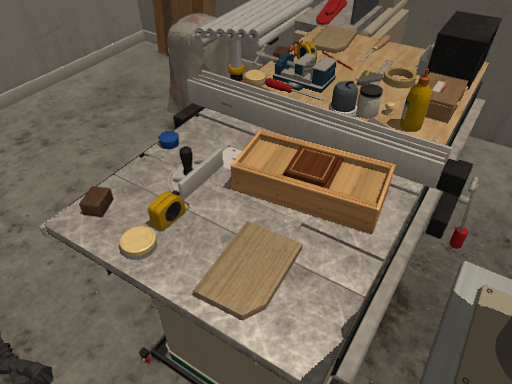

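The top view shows the box (outer corners about (289,152), (360,149), (381,300), (305,307)) with the dark lid at about (334,227). The board is at about (210,232), the tape measure at (222,132) and the tin at (183,135). A raised beam stands to the right of the box at columns 395–440.

```bash
cat > h.py <<'E'
from bench import r, snapshot, get_calibration
import cv2,numpy as np
from scipy.spatial.transform import Rotation as R
def KD(c):
    f=192/np.tan(np.radians(c['fovy']/2)); return np.array([[f,0,c['cx']],[0,f,c['cy']],[0,0,1.]]),np.array(c['dist'])
def cast(c,px,z):
    K,D=KD(c); p=cv2.undistortPoints(np.array(px,float).reshape(-1,1,2),K,D).reshape(-1,2)
    d=np.c_[p[:,0],-p[:,1],-np.ones(len(p))]; d=R.from_euler('xyz',c['orientation'],degrees=True).apply(d)
    e=np.array(c['eye']); return e+d*((z-e[2])/d[:,2])[:,None]
def proj(c,P):
    K,D=KD(c); q=R.from_euler('xyz',c['orientation'],degrees=True).inv().apply(np.atleast_2d(P)-c['eye'])*[1,-1,-1]
    return cv2.projectPoints(q,np.zeros(3),np.zeros(3),K,D)[0].reshape(-1,2)
def rect(m):
    cs,_=cv2.findContours(m.astype(np.uint8),cv2.RETR_EXTERNAL,cv2.CHAIN_APPROX_NONE); k=max(cs,key=cv2.contourArea)
    return k,cv2.boxPoints(cv2.minAreaRect(k))
def wrect(c,k,z):
    w=cast(c,k.reshape(-1,2),z)[:,:2].astype(np.float32); (x,y),(a,b),t=cv2.minAreaRect(w)
    if a<b: a,b,t=b,a,t+90
    return np.round([x,y,a,b,(t+90)%180-90],1)   # centre, long, short, angle of long side
E
python3 - <<'E'
from h import *
a=cv2.imread("pics/top.png"); c=get_calibration("top"); hsv=cv2.cvtColor(a,cv2.COLOR_BGR2HSV)
print("box hand",wrect(c,np.array([[289,153],[359,149.5],[380.5,299.5],[305.5,306.5]]),74))
for n,(x0,y0,x1,y1),z,lo,hi in [("box",(270,140,392,315),74,(5,70,60),(25,255,255)),("lid",(290,180,380,270),64,(0,80,20),(15,255,115)),("board",(150,185,275,275),18,(8,45,60),(30,255,255)),("tape",(200,115,248,150),64,(15,120,60),(35,255,255)),("tin",(160,115,204,155),26,(15,50,100),(35,255,255))]:
    m=np.zeros(a.shape[:2],np.uint8); m[y0:y1,x0:x1]=cv2.inRange(hsv,lo,hi)[y0:y1,x0:x1]
    k,b=rect(m); print(n,wrect(c,k,z),b.round().tolist())
print(cast(c,[[395,230],[440,230],[165,245]],0))
E
```

```text
box hand [ 504.5 -179.9  334.8  160.     6.6]
box [ 501.1 -178.2  336.7  166.8    7.5] [[285.0, 155.0], [363.0, 146.0], [382.0, 301.0], [305.0, 310.0]]
lid [ 512.3 -181.4  173.2  126.4    7.6] [[300.0, 187.0], [357.0, 180.0], [367.0, 258.0], [311.0, 266.0]]
board [489.8  94.5 199.5 131.2 -86.8] [[164.0, 204.0], [252.0, 201.0], [254.0, 259.0], [165.0, 261.0]]
tape [709.   63.5  85.7  43.   86.3] [[205.0, 140.0], [207.0, 121.0], [245.0, 125.0], [243.0, 143.0]]
tin [713.8 163.9  73.2  70.3   2.7] [[168.0, 119.0], [198.0, 119.0], [198.0, 149.0], [168.0, 149.0]]
[[ 502.90890153 -334.88623368    0.        ]
 [ 505.02279575 -441.27011482    0.        ]
 [ 456.32945879  195.66688567    0.        ]]
```

```bash
cat >> h.py <<'E'
def go(frm,to):  # (x,y,z,psi) commanded -> tool shift, turn
    p=np.radians(frm[3]); M=np.array([[np.cos(p),np.sin(p),0],[np.sin(p),-np.cos(p),0],[0,0,-1]])
    return (M.T@(np.array(to[:3])-frm[:3])).round(1).tolist(), round(frm[3]-to[3],2)
E
python3 - <<'E'
from h import *
s=(164.5,577,242.3,164.08)
print(go(s,(430,220,240,130)),go(s,(400,-190,260,97)))
E
```

```text
([-353.2, -270.5, 2.3], 34.08) ([-436.9, -673.0, -17.7], 67.08)
```

Call:
{"fn": "step_arm", "kwargs": {"rows": [[[-353,-270,2],34],[[-353,-270,2],34],[[-353,-270,2],34],[[-353,-270,2],34],[[-353,-270,2],34],[[-353,-270,2],34],[[-353,-270,2],34],[[-353,-270,2],34],[[-437,-673,-18],67],[[-437,-673,-18],67],[[-437,-673,-18],67],[[-437,-673,-18],67]], "fingers": 0}}

```text
time: 1.3
tool_pos: [401.4, 54.6, 249.1]
tcp_rot: [-180.0, 0.0, 96.8]
ft_force: [2.1, 0.2, 0.2]
finger_gap: 0.3
grip_force: 0.0
```

```bash
python3 - <<'E'
from h import *
s=r.sense(); p=s['tool_pos']; print(p,s['tcp_rot'],s['qd'].round(1) if hasattr(s['qd'],'round') else s['qd'])
print(go((*p,97.08),(400,-190,260,97.08)))
E
```

```text
[401.35224876  54.57756327 249.11420487] [-1.79988233e+02  1.83879643e-03  9.67539442e+01] [-70.3 -18.1  10.6  -0.    6.7   0.7]
([-242.5, -31.5, -10.9], 0.0)
```

Call:
{"fn": "step_arm", "kwargs": {"rows": [[[-240,-31,-11],0],[[-240,-31,-11],0],[[-240,-31,-11],0],[[-240,-31,-11],0],[[-240,-31,-11],0],[[-240,-31,-11],0],[[-240,-31,-11],0],[[-240,-31,-11],0]]}}

```text
time: 2.1
tool_pos: [400.7, -184.8, 260.0]
tcp_rot: [-180.0, -0.1, 97.1]
ft_force: [0.5, -0.3, -0.1]
finger_gap: -0.4
grip_force: 0.0
```

```bash
python3 - <<'E'
from h import *
s=r.sense(); print(s['tool_pos'],s['tcp_rot'],s['ft_force'],max(abs(np.array(s['qd']))))
c=get_calibration("wrist"); a=snapshot("wrist"); print(c); cv2.imwrite("pics/w1.png",a)
E
```

```text
[ 400.69135078 -184.78004501  259.99086718] [-1.79973233e+02 -5.24608253e-02  9.71063071e+01] [ 0.50528363 -0.26134819 -0.14450361] 1.1818077685331712
{'fovy': 70.76811699294288, 'cx': 253.35894074611062, 'cy': 190.7343541740357, 'dist': array([-0.01062153,  0.        ,  0.        ,  0.        ,  0.        ]), 'eye': array([ 390.49767228, -109.21550529,  392.43744195]), 'orientation': array([-17.13801399,  -0.03333694,   7.11175549])}
```

View pics/w1.png

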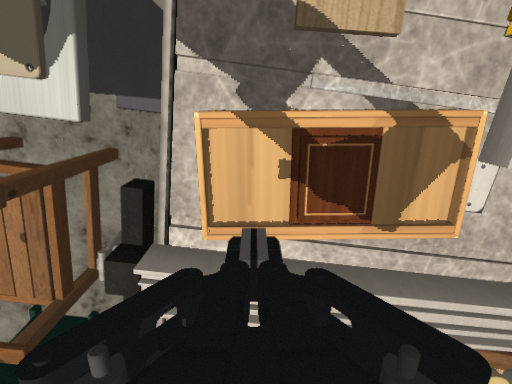

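The wrist view shows the box top with outer corners about (195,113), (487,111), (459,238), (204,240). The dark lid spans about (291,128) to (382,222), and both decks are clear.

```bash
python3 - <<'E'
from h import *
c=get_calibration("wrist")
b=cast(c,[[195,113],[487,111],[459,238],[204,240]],74); print(b.round(1),wrect(c,np.array([[195,113],[487,111],[459,238],[204,240]]),74))
print(wrect(c,np.array([[291,128],[382,128],[373,222],[291,222]]),78))
a=cv2.imread("pics/w1.png"); cv2.imwrite("pics/w1c.png",cv2.resize(a[100:245,185:495],None,fx=2.5,fy=2.5,interpolation=cv2.INTER_CUBIC))
ctr=np.array([503,-179.5]);t=np.radians(7);u=np.array([np.cos(t),np.sin(t)]);v=np.array([-u[1],u[0]])
for n,P in [("panel",[(x,y,78) for x in(-46,46) for y in(-52,52)]),("box",[(x,y,74) for x in(-168,168) for y in(-81,81)])]:
    print(n,proj(c,[[*(ctr+x*u+y*v),z] for x,y,z in P]).round(0).tolist())
E
```

```text
[[ 325.9 -123.1   74. ]
 [ 655.6  -78.8   74. ]
 [ 679.2 -237.3   74. ]
 [ 347.4 -281.3   74. ]] [ 502.5 -180.2  334.9  160.2    7.7]
[ 497.2 -176.6  120.5  103.8  -80.5]
panel [[298.0, 220.0], [303.0, 136.0], [371.0, 220.0], [383.0, 137.0]]
box [[203.0, 239.0], [196.0, 110.0], [459.0, 239.0], [491.0, 111.0]]
```

View pics/w1c.png

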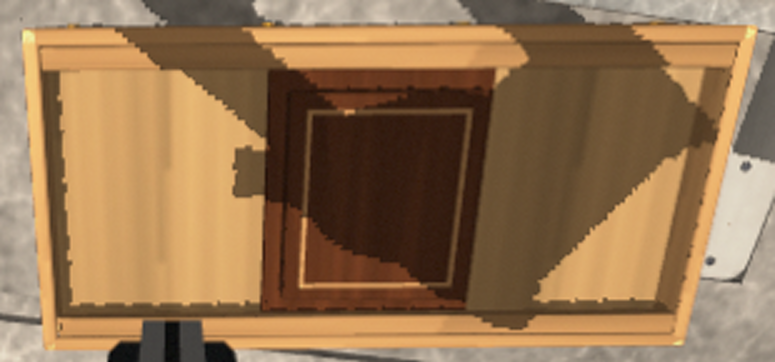

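```bash
python3 - <<'E'
from h import *
s=r.sense(); p=s['tool_pos']
print(go((*p,97.1),(416.5,-191,130,97.5)),go((*p,97.1),(416.5,-191,81,97.5)))
E
```

```text
([-8.4, 14.7, 130.1], -0.4) ([-8.4, 14.7, 179.1], -0.4)
```

Call:
{"fn": "step_arm", "kwargs": {"rows": [[[-8.4,14.7,50],-0.4],[[-8.4,14.7,95],-0.4],[[-8.4,14.7,130],-0.4],[[-8.4,14.7,150],-0.4],[[-8.4,14.7,165],-0.4],[[-8.4,14.7,173],-0.4],[[-8.4,14.7,179],-0.4],[[-8.4,14.7,179],-0.4],[[-8.4,14.7,179],-0.4]]}}

```text
time: 3.05
tool_pos: [417.0, -192.2, 82.2]
tcp_rot: [179.9, 0.0, 97.5]
ft_force: [0.0, -0.4, -0.4]
finger_gap: 0.2
grip_force: 0.0
```

Call:
{"fn": "step_arm", "kwargs": {"rows": [[[0,5,0],0],[[0,10,0],0],[[0,14,0],0],[[0,16,0],0],[[0,18,0],0],[[0,20,0],0],[[0,22,0],0],[[0,24,0],0]]}}

```text
time: 3.85
tool_pos: [440.3, -189.0, 81.3]
tcp_rot: [-180.0, -0.0, 97.5]
ft_force: [0.2, 0.5, -1.0]
finger_gap: 0.2
grip_force: 0.0
```

Call:
{"fn": "step_arm", "kwargs": {"rows": [[[0,1,0],0],[[0,2,0],0],[[0,3,0],0],[[0,4,0],0],[[0,5,0],0]]}}

```text
time: 4.35
tool_pos: [445.0, -188.3, 81.3]
tcp_rot: [-180.0, -0.0, 97.5]
ft_force: [-2.4, -0.5, 0.7]
finger_gap: 0.1
grip_force: 1.1
```

Call:
{"fn": "step_arm", "kwargs": {"rows": [[[0,1,0],0],[[0,2,0],0],[[0,3,0],0]]}}

```text
time: 4.65
tool_pos: [448.1, -187.9, 81.3]
tcp_rot: [-180.0, -0.0, 97.5]
ft_force: [-1.8, -0.5, 0.6]
finger_gap: -0.0
grip_force: 0.9
```

Call:
{"fn": "step_arm", "kwargs": {"rows": [[[0,1,0],0],[[0,2,0],0],[[0,3,0],0]]}}

```text
time: 4.95
tool_pos: [449.3, -187.7, 81.0]
tcp_rot: [-179.8, -0.0, 97.5]
ft_force: [-14.7, -2.8, 7.2]
finger_gap: 0.2
grip_force: 8.8
```

Call:
{"fn": "step_arm", "kwargs": {"rows": [[[0,-5,0],0],[[0,-12,0],0],[[0,-12,-30],0],[[0,-12,-60],0],[[0,35,-60],0],[[0,80,-60],0],[[1,120,-60],0],[[1,141,-60],0],[[1,141,-40],0],[[1,141,-15],0],[[1,141,-3],0],[[1,141,0],0]]}}

```text
time: 6.15
tool_pos: [589.3, -167.7, 79.2]
tcp_rot: [-179.8, -0.1, 97.5]
ft_force: [-0.5, 0.0, 0.3]
finger_gap: -0.3
grip_force: 0.0
```

Call:
{"fn": "step_arm", "kwargs": {"rows": [[[0,-4,0],0],[[0,-8,0],0],[[0,-11,0],0],[[0,-13,0],0],[[0,-15,0],0],[[0,-17,0],0]]}}

```text
time: 6.75
tool_pos: [573.9, -170.5, 81.7]
tcp_rot: [180.0, 0.0, 97.5]
ft_force: [0.5, 0.3, -0.6]
finger_gap: -0.1
grip_force: 0.0
```

Call:
{"fn": "step_arm", "kwargs": {"rows": [[[0,-3,0],0],[[0,-6,0],0],[[0,-8,0],0],[[0,-10,0],0],[[0,-12,0],0],[[0,-14,0],0],[[0,-16,0],0],[[0,-18,0],0]]}}

```text
time: 7.55
tool_pos: [556.1, -172.8, 81.5]
tcp_rot: [180.0, 0.0, 97.5]
ft_force: [2.5, 0.1, -1.6]
finger_gap: -0.2
grip_force: 0.7
```

Call:
{"fn": "step_arm", "kwargs": {"rows": [[[0,-4,0],0],[[0,-8,0],0],[[0,-13,0],0],[[0,-18,0],0],[[0,-23,0],0],[[0,-28,0],0],[[0,-33,0],0],[[0,-38,0],0],[[0,-43,0],0],[[0,-48,0],0]]}}

```text
time: 8.55
tool_pos: [508.1, -179.1, 81.4]
tcp_rot: [180.0, 0.0, 97.5]
ft_force: [3.0, -0.4, 1.2]
finger_gap: -0.0
grip_force: 0.9
```

Free way. u ≈ 5.5; the wall should stop it near u = −48.

Call:
{"fn": "step_arm", "kwargs": {"rows": [[[0,-5,0],0],[[0,-10,0],0],[[0,-15,0],0],[[0,-20,0],0],[[0,-25,0],0],[[0,-30,0],0],[[0,-35,0],0],[[0,-40,0],0],[[0,-43,0],0],[[0,-45,0],0],[[0,-46,0],0]]}}

```text
time: 9.65
tool_pos: [462.8, -185.0, 81.4]
tcp_rot: [180.0, -0.0, 97.5]
ft_force: [1.3, 1.2, 0.9]
finger_gap: -0.1
grip_force: 1.0
```

Call:
{"fn": "step_arm", "kwargs": {"rows": [[[0,-1,0],0],[[0,-2,0],0],[[0,-3,0],0],[[0,-4,0],0]]}}

```text
time: 10.05
tool_pos: [459.0, -185.5, 81.4]
tcp_rot: [180.0, 0.0, 97.5]
ft_force: [1.2, 1.1, 1.4]
finger_gap: -0.1
grip_force: 1.1
```

Call:
{"fn": "step_arm", "kwargs": {"rows": [[[0,-1,0],0],[[0,-2,0],0],[[0,-3,0],0],[[0,-4,0],0]]}}

```text
time: 10.45
tool_pos: [454.9, -186.1, 81.4]
tcp_rot: [180.0, -0.0, 97.5]
ft_force: [1.8, 0.4, -0.1]
finger_gap: -0.0
grip_force: 1.1
```

Call:
{"fn": "step_arm", "kwargs": {"rows": [[[0,-1,0],0],[[0,-2,0],0],[[0,-3,0],0]]}}

```text
time: 10.75
tool_pos: [452.7, -186.6, 81.6]
tcp_rot: [179.9, 0.0, 97.5]
ft_force: [8.7, 1.7, 0.2]
finger_gap: -0.1
grip_force: 3.5
```

Call:
{"fn": "step_arm", "kwargs": {"rows": [[[0,4,0],0],[[0,12,0],0],[[0,12,-40],0],[[0,30,-85],0],[[10,50,-130],0],[[10,50,-170],0],[[10,50,-170],0],[[10,50,-170],0]]}}

```text
time: 11.55
tool_pos: [501.1, -170.1, 252.4]
tcp_rot: [179.9, 0.1, 97.5]
ft_force: [0.5, 0.7, -1.2]
finger_gap: 0.2
grip_force: 0.0
```

```bash
python3 - <<'E'
from h import *
s=r.sense(); print(s['tool_pos'],s['tcp_rot'],s['ft_force'],max(abs(np.array(s['qd']))))
c=get_calibration("wrist"); a=snapshot("wrist"); cv2.imwrite("pics/w2.png",a); print(c['eye'],c['orientation'])
E
```

```text
[ 501.10846438 -170.13670249  252.39048704] [1.79917029e+02 6.89718769e-02 9.75018658e+01] [ 0.53873363  0.67202375 -1.17347092] 3.3848276443339524
[490.10663549 -94.39243064 384.68213479] [-17.25900217  -0.14396188   7.50900483]
```

View pics/w2.png

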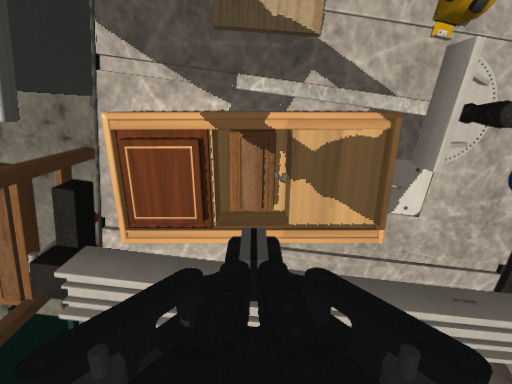

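The lid sits fully on the −x deck at about (164,182). The well is uncovered and the block is visible at about (252,171). A crop will give its edges.

```bash
python3 - <<'E'
import cv2
a=cv2.imread("pics/w2.png")[115:240,200:305]
a=cv2.convertScaleAbs(a,alpha=1.7,beta=10)
cv2.imwrite("pics/w2c.png",cv2.resize(a,None,fx=4.6,fy=4.6,interpolation=cv2.INTER_CUBIC))
E
```

```text
(no output)
```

View pics/w2c.png

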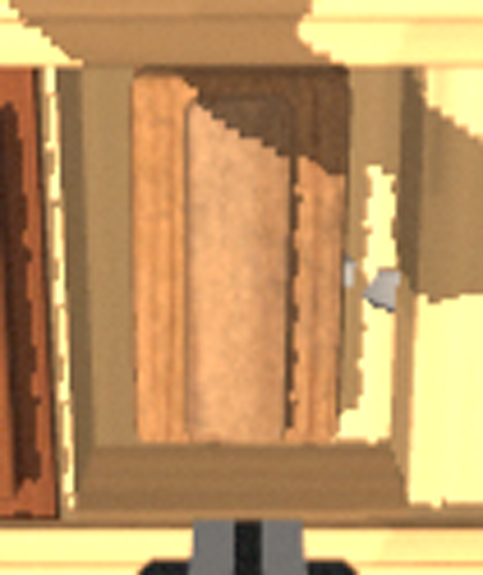

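```bash
python3 - <<'E'
from h import *
c=get_calibration("wrist"); f=lambda P:np.array(P,float)/4.6+[200,115]-.4
t=np.radians(7.5);u=np.array([np.cos(t),np.sin(t)]);v=np.array([-u[1],u[0]]);B=np.array([502.7,-180])
uv=lambda P:np.c_[(P[:,:2]-B)@u,(P[:,:2]-B)@v].round(1).tolist()
b=cast(c,f([[133,70],[350,70],[340,442],[136,442]]),38); print("body",uv(b),b.mean(0))
q=cast(c,f([[188,110],[293,110],[286,435],[186,435]]),50); print("rail",uv(q),q.mean(0))
print("box",uv(cast(c,[[104,113],[401,112],[383,242],[125,243]],74)))
print("well",uv(cast(c,f([[403,270],[410,505]]),56)))
s=r.sense(); p=s['tool_pos']; 
E
```

```text
body [[-32.9, 59.8], [26.0, 59.8], [25.7, -48.4], [-35.0, -48.4]] [ 497.95836538 -174.89909387   38.        ]
rail [[-17.6, 50.4], [10.2, 50.4], [9.2, -41.6], [-19.4, -41.6]] [ 497.78232568 -176.22730735   50.        ]
box [[-166.6, 81.0], [160.8, 82.0], [163.4, -77.2], [-165.7, -78.6]]
well [[40.2, 8.3], [44.7, -60.7]]
```

```bash
python3 - <<'E'
from h import *
p=r.sense()['tool_pos']
print(go((*p,97.5),(498,-175.8,52,97)))
E
```

```text
([-5.6, -2.9, 198.6], 0.5)
```

Call:
{"fn": "step_arm", "kwargs": {"rows": [[[-5.5,-3,40],0.5],[[-5.5,-3,85],0.5],[[-5.5,-3,125],0.5],[[-5.5,-3,150],0.5],[[-5.5,-3,165],0.5],[[-5.5,-3,175],0.5],[[-5.5,-3,182],0.5],[[-5.5,-3,188],0.5],[[-5.5,-3,193],0.5],[[-5.5,-3,196],0.5],[[-5.5,-3,198],0.5],[[-5.5,-3,198],0.5]], "fingers": 0.58}}

```text
time: 12.8
tool_pos: [498.1, -175.9, 53.5]
tcp_rot: [180.0, 0.0, 97.0]
ft_force: [0.9, 0.3, -0.7]
finger_gap: 49.7
grip_force: 0.0
```

Call:
{"fn": "step_arm", "kwargs": {"rows": [[[0,0,1],0],[[0,0,2],0],[[0,0,2],0],[[0,0,2],0],[[0,0,2],0],[[0,0,2],0],[[0,0,2],0],[[0,0,2],0]], "fingers": 0.1, "squeeze": 40}}

```text
time: 13.6
tool_pos: [498.5, -176.1, 52.5]
tcp_rot: [180.0, 0.0, 97.0]
ft_force: [-2.1, 1.2, 8.0]
finger_gap: 28.9
grip_force: 39.0
```

Call:
{"fn": "step_arm", "kwargs": {"rows": [[[0,0,-2],0],[[0,0,-5],0],[[0,0,-10],0],[[0,0,-20],0],[[0,0,-40],0],[[0,0,-70],0],[[0,0,-100],0],[[0,0,-120],0],[[0,0,-120],0],[[0,0,-120],0]]}}

```text
time: 14.6
tool_pos: [498.2, -175.9, 171.6]
tcp_rot: [180.0, 0.0, 97.0]
ft_force: [-0.4, 0.1, -1.8]
finger_gap: 28.4
grip_force: 39.8
```

```bash
python3 - <<'E'
from h import *
s=r.sense(); p=s['tool_pos']; print(p,s['tcp_rot'],s['ft_force'],s['wrist_torque'],s['finger_gap'],s['grip_force'])
a=snapshot("wrist"); b=snapshot("top"); cv2.imwrite("pics/w3.png",np.hstack([a,b])[::1]) ; cv2.imwrite("pics/w3.png",cv2.resize(np.hstack([a,b]),(800,300)))
np.save("top3.npy",b)
print(go((*p,97),(480,30,190,93.2)),go((*p,97),(489.8,94.5,190,93.2)))
c=get_calibration("top"); hsv=cv2.cvtColor(b,cv2.COLOR_BGR2HSV)
m=np.zeros(b.shape[:2],np.uint8); m[185:275,150:275]=cv2.inRange(hsv,(8,45,60),(30,255,255))[185:275,150:275]
k,_=rect(m); print("board",wrect(c,k,18))
E
```

```text
[ 498.16408429 -175.93168822  171.55474817] [1.79953088e+02 2.93354627e-02 9.69829979e+01] [-0.44536997  0.07320083 -1.83484032] [ 0.04813033 -0.06313165  0.08627901] 28.40369361327763 39.8304283618927
([206.6, 7.1, -18.4], 3.8) ([269.4, 24.7, -18.4], 3.8)
board [489.4  93.9 200.8 131.1 -86.5]
```

View pics/w3.png

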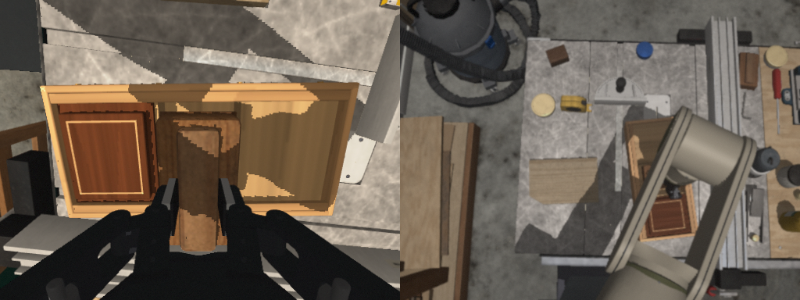

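The block is held and clear of the box, and the lid is still open at the left. The board is unchanged at (489.5, 94).

Call:
{"fn": "step_arm", "kwargs": {"rows": [[[30,3,0],0.5],[[70,6,0],1],[[115,10,0],2],[[160,15,0],3],[[205,19,0],3.6],[[240,22,0],3.6],[[260,24,0],3.6],[[269,25,0],3.6],[[269,25,30],3.6],[[269,25,60],3.6],[[269,25,80],3.6],[[269,25,88],3.6]]}}

```text
time: 15.9
tool_pos: [487.6, 93.2, 79.7]
tcp_rot: [-179.7, 0.0, 93.3]
ft_force: [0.5, 0.1, -0.7]
finger_gap: 28.6
grip_force: 39.8
```

```bash
python3 - <<'E'
from h import *
s=r.sense(); p=s['tool_pos']; print(p,s['tcp_rot'],s['ft_force'],s['finger_gap'],s['grip_force'])
a=snapshot("wrist"); b=snapshot("scene"); cv2.imwrite("pics/w4.png",cv2.resize(np.hstack([a,b]),(800,300)))
E
```

```text
[487.60149765  93.19663981  79.73026904] [-1.79657604e+02  2.87254915e-02  9.33455835e+01] [ 0.49504063  0.12537432 -0.67319322] 28.57175003759383 39.82231378555298
```

View pics/w4.png

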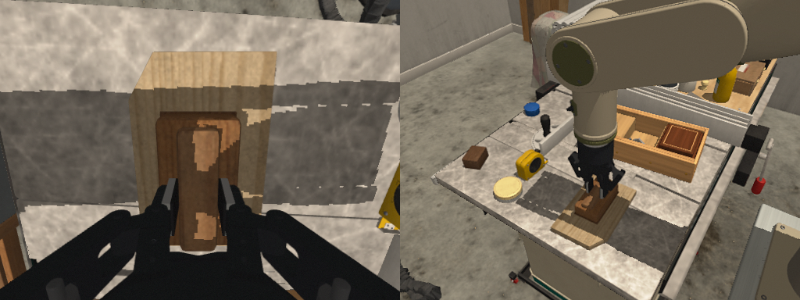

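The block hangs just above the board, roughly centred. Next is a slow lowering.

Call:
{"fn": "step_arm", "kwargs": {"rows": [[[0,1,3],0],[[0.5,2,6],0],[[0.5,2,9],0],[[0.5,2,11],0],[[0.5,2,13],0],[[0.5,2,14],0],[[0.5,2,15],0]]}}

```text
time: 16.7
tool_pos: [492.1, 94.8, 68.3]
tcp_rot: [-180.0, 0.0, 93.4]
ft_force: [0.5, -0.7, -1.5]
finger_gap: 28.7
grip_force: 39.9
```

Call:
{"fn": "step_arm", "kwargs": {"rows": [[[0,-1,1],0],[[0,-2,2],0],[[0,-2,2.5],0],[[0,-2,3],0]]}}

```text
time: 17.1
tool_pos: [490.1, 94.7, 65.3]
tcp_rot: [180.0, -0.0, 93.4]
ft_force: [0.4, 0.4, -1.8]
finger_gap: 29.2
grip_force: 39.9
```

Call:
{"fn": "step_arm", "kwargs": {"rows": [[[0,0,0.3],0],[[0,0,0.7],0],[[0,0,1],0]]}}

```text
time: 17.4
tool_pos: [490.1, 94.7, 64.4]
tcp_rot: [180.0, -0.0, 93.4]
ft_force: [-1.3, -0.2, 1.6]
finger_gap: 29.0
grip_force: 40.3
```

Call:
{"fn": "step_arm", "kwargs": {"rows": [[[0,0,0.3],0],[[0,0,0.6],0],[[0,0,0.6],0]]}}

```text
time: 17.7
tool_pos: [490.2, 94.7, 64.4]
tcp_rot: [180.0, 0.0, 93.4]
ft_force: [-4.0, -0.5, 5.1]
finger_gap: 28.4
grip_force: 40.6
```

Call:
{"fn": "step_arm", "kwargs": {"rows": [[[0,0,-0.5],0],[[0,0,-0.5],0],[[0,0,-0.5],0],[[0,0,-0.5],0],[[0,0,-0.5],0],[[0,0,-5],0],[[0,0,-15],0],[[0,0,-40],0],[[0,0,-80],0],[[0,0,-120],0],[[-60,0,-160],0],[[-100,0,-160],0]], "fingers": 0.6}}

```text
time: 18.9
tool_pos: [497.4, 4.5, 227.2]
tcp_rot: [179.6, 0.0, 93.6]
ft_force: [0.7, -0.7, -0.4]
finger_gap: 51.5
grip_force: 0.0
```

Call:
{"fn": "step_arm", "kwargs": {"rows": [[[-50,0,0],0],[[-100,0,0],0],[[-100,0,0],0],[[-100,0,0],0]]}}

```text
time: 19.3
tool_pos: [501.3, -96.6, 222.5]
tcp_rot: [180.0, -0.0, 93.2]
ft_force: [-0.5, -0.1, 0.5]
finger_gap: 51.2
grip_force: 0.0
```

```bash
python3 - <<'E'
from h import *
s=r.sense(); print(s['time'],s['tool_pos'],s['ft_force'],s['finger_gap'])
b=snapshot("top"); a=snapshot("scene"); cv2.imwrite("pics/w5.png",np.hstack([cv2.resize(b[170:310,140:400],None,fx=1.6,fy=1.6),cv2.resize(a[100:324,100:400],None,fx=1,fy=1)]))
c=get_calibration("top"); hsv=cv2.cvtColor(b,cv2.COLOR_BGR2HSV)
m=np.zeros(b.shape[:2],np.uint8); m[185:275,150:275]=cv2.inRange(hsv,(8,45,40),(30,255,255))[185:275,150:275]
k,_=rect(m); print("board",wrect(c,k,18))
ctr=np.array([490,94.5])
E
```

```text
19.3 [501.26156742 -96.62508613 222.51066435] [-0.48572892 -0.05726235  0.45804934] 51.245181726515995
board [489.   94.3 199.7 131.2 -86.8]
```

View pics/w5.png

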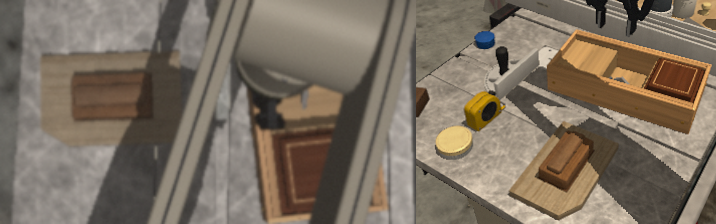

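The block lies flat in the middle of the board, centred within about 3 mm. The lid is open in its tracks, the tape measure and tin are untouched, and the arm is clear.

```bash
python3 -c "
from bench import r
print(r.hand_in())"
```

```text
the job is handed in; nothing more can be done
None
```

I slid the lid fully open towards the box's −x end (the +x way is blocked), set the sanding block down flat within about 3 mm of the board's middle, left the tape measure and tin untouched, and handed the job in at about 19.4 s.

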